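# Face up the mini chest of drawers on the shop shelf

## Task

A mini chest of drawers has been left standing back from the front row on the display shelf, crooked and with its top drawer ajar. With the fingertips, push the drawer fully shut and push the chest along the shelf into the gap between the two flat keepsake boxes, until its front stands square and flush against the low stop along the shelf's front edge. Only push it: do not lift or tip the chest, do not shove the other goods in the row, and leave the hand clear of everything.

Things in the scene. Friction and masses are not known exactly. Their poses are not given: they have to be found in the camera images.
- display: White steel shelf tray fixed on the counter, 370 mm deep (its x), 900 mm long (y), flat top 30 mm above the counter. Origin: centre of the underside. Its +x points away from the robot's side to the front (customers') edge, where a stop 5 mm thick, rising 18 mm above the shelf's top, runs the whole length; the stop's inner face is at x = +180 mm. Position and yaw vary.
- stop_face (a point): Point on the inner face of the stop, at the middle of its length and at the height of the shelf's top; axes as the shelf's.
- chest: Mini chest of two drawers, plain plywood, loose: 90 mm deep (x), 140 wide (y), 100 high, 0.3 to 0.6 kg. Origin: centre of its underside. Front with drawers faces its +x, to the stop; back (x = -45 mm) and sides (y = +-70 mm) are flat panels. Each drawer has a 12 mm round knob at mid-width, 13 mm proud; the lower knob, 26.5 mm up, passes over the stop. The lower drawer is shut and fixed.
- chest_front (a point): Point on the chest's front face at mid-width, at the underside; axes as the chest's. In line with the stop's inner face when the chest is fully forward.
- chest_drawer (a joint): How far the top drawer is pulled out of the chest towards the chest's +x, in m: 0 fully shut (front flush with the chest's front), up to 0.060. It slides with a light drag of 0.5 N and stays where it is left; the chest itself slides at about 3 to 10 N.
- drawer_front (a point): Centre of the outer face of the top drawer's front plate, at the root of its knob, 73.5 mm above the chest's underside; it moves with the drawer. The front plate is 127 mm wide and 41 mm high (53 to 94 mm above the chest's underside). Axes as the chest's.
- casket_frame: Flat keepsake box, 90 mm deep (x), 150 wide (y), 50 high, a dark rectangular frame on its lid; loose, standing against the stop beside the gap. Origin: centre of its underside, axes as the shelf's. The gap between the two keepsake boxes is 162 to 170 mm wide; its middle lies midway between their origins. Either box may be the left one. To be left where it is.
- casket_flower: Flat keepsake box of the same size with a dark round flower on its lid, on the other side of the gap. Origin at the centre of its underside, axes as the shelf's. To be left where it is.
- birdhouse: Plywood birdhouse, 88 by 108 mm over base and roof, 138 mm high, loose, in the row beyond the keepsake box at the +y end. Origin at the centre of its underside. To be left where it is.
- crate: Small slatted wooden crate, 88 (x) by 100 (y) by 65 mm high, loose, in the row beyond the keepsake box at the -y end. Origin at the centre of its underside. To be left where it is.
Things that resemble listed ones, but are neither listed nor needed, are in the scene too. Leave any yellow look-alike of the chest alone.

How it is judged:
At the end, for the whole second after the job is handed in: The top drawer is shut to within 4 mm; the middle of the chest's front is within 5 mm of the stop and the chest is square to it within 0.06 rad (3.4 degrees); it stands flat and at rest on the shelf in the gap between the two keepsake boxes (its centre within 176 mm of each of theirs) (value of joint chest_drawer below 0.004 m and x of chest_front in the frame of display between 0.175 and 0.184 m and angle between the x axis of chest and the x axis of display, either way round below 0.06 rad and horizontal distance between chest and casket_frame below 0.176 m and horizontal distance between chest and casket_flower below 0.176 m and angle between chest's own z axis and vertical below 0.04 rad and z of chest in the frame of display below 0.034 m and linear speed of chest below 0.01 m/s); the robot touches nothing.
It fails at once if the chest is lifted or tipped (z of chest in the frame of display above 0.04 m or angle between chest's own z axis and vertical above 0.15 rad).
It fails at once if a keepsake box is shoved or lifted by more than 10 mm (distance of any of casket_frame, casket_flower from where it was at the start of the episode above 0.01 m).
It fails at once if the birdhouse or the crate is shoved or lifted by more than 10 mm (distance of any of birdhouse, crate from where it was at the start of the episode above 0.01 m).
It also fails if it takes over 72 s, if anything falls off the work surface, if the arm or the gripper's body presses on something with over 40 N, if the wrist force passes 120 N, or if a joint passes its speed limit or range.

## Robot

A 6-joint arm with a two-finger parallel gripper is mounted at the origin on the work surface. World frame = base frame: x ahead of the robot, y to its left, z up, the work surface at z = 0. Lengths are in m, angles in rad, forces in N, time in s.
With the tool pointing down it reaches from about 0.3 to 0.875 m from the base axis. Payload 6.4 kg.
Tool frame: the origin (TCP) lies on the mounting face of the last link; the fingertips stand 173 mm ahead of it and the grasp point (between the pads) lies 155 mm ahead of it (arm.tip_reach is the distance from the TCP to the fingertips, in m); z points along the fingers, y is the line along which they close (so a half turn about z gives the same grasp; the last joint's range is limited). The gripper opens to 85 mm and grips with 20 to 120 N. Pads are 22 mm wide; open, the fingers measure 114 mm over their backs; the gripper's body (76 mm by 85 mm) begins 54 mm behind the grasp point. The pads swing forward as they close: fully open they stand 13 mm farther back than shut.
Start: joints at [-1.515, 0.181, 1.607, -0, 1.354, -0.206], TCP at [0.149, -0.555, 0.405] pointing down, gripper open.
Joint ranges: [-2.99, 2.99], [-0.89, 2.07], [0.3, 2.58], [-1.14, 4.28], [0, 2.63], [-3.12, 3.12]. Speed limits (rad/s): [2.57, 2.57, 3.01, 3.14, 3.14, 3.14].

## Interface

Orientations are given as a rotation vector (axis times angle).
In Python, from cell import arm gives the robot as it stands.
- The arm moves only by the shell command python3 -m creep 'ROWS'. ROWS is JSON, a list that holds one entry, the list of rows, each a list of 7 numbers: the shift along the tool's x, y, z in mm, then the turn, a rotation vector about the tool's x, y, z in degrees, then the closure, from -1 (fully open) to 1 (shut), so that 0 is half open. In form: [[[tx, ty, tz, rx, ry, rz, gripper], ...]]. A call has exactly 5 rows; each row shifts and turns the commanded pose from where the row before left it, along the tool's axes as they then stand; what a row does not reach is not made up. A row lasts 1/12 s, in which the tool goes at most 41.7 mm and 7.16 degrees, less where a joint would pass 70% of its speed; a pose out of reach is approached as far as the arm can. A call is refused whole if a number of a shift passes 41.7 or a number of a turn 7.16, either way. A call with a gripper value outside its range is refused whole. The fingers move at their own pace and stop on an object; the grip force is fixed at half the most. Time passes only in rows, so rows that do not move let the fingers close, or fill a call up. It gives the time, the measured TCP pose, the force, the opening and the grip force at its end, in the units of the state.
- arm.get_state(): the state, without advancing time (a new reading comes with each control period).
- arm.get_image(name): name is "side" or "top" or "wrist"; returns the picture (420x560x3 uint8, blue, green, red); there is no depth.
- arm.camera_info(name): a dict with "mtx" (3x3 intrinsics, pixels), "camera_from_world" (4x4, takes a point from world to camera coordinates); the wrist camera has in their place "hand_eye" (4x4, takes a point from camera to tool coordinates, whose origin is the TCP and whose axes are the flange's). Camera axes: x right, y up, looking along -z (the intrinsics and any distortion apply to the point x, -y, -z); pixel columns grow to the right and rows downward; lengths in m; the calibration is good to about 2 mm. A picture is of the moment at which its call begins: read the wrist's pose just before it. camera_info takes no time and is no camera call.
- arm.finish_job(): hands the job in; it is judged then, once.
The state is a dict: "time": time; "q": joint angles; "qd": joint speeds; "joint_torque": joint torques, N m; "ee_pos": TCP position; "tool_rot": TCP orientation; "wrist_force": force on the tool from outside, world axes, zero at the start; "wrist_torque": the same for the moment, N m; "grip_width": finger opening in m; "finger_force": force on a finger pad.
Only numpy, scipy, OpenCV 4.12 (cv2) and the standard library are available. Lean on these libraries where they do the work, as an engineer would, in place of code of your own. Each camera call takes 0.05 s, during which the arm holds its last target. There are 200 camera calls.

## Working session

There is one attempt and no reset: what is moved stays moved. The work goes in short steps, Python scripts to look and compute and a shell command to move; the robot and the scene stay as the last step left them, time stands still between calls to the robot, and variables do not carry over. Pictures are saved under pics/ and viewed, at most 11 in all, crops included, and the job is handed in when it is done.

```bash
ls; mkdir -p pics
cat > h.py <<'E'
import numpy as np, cv2
from scipy.spatial.transform import Rotation as R
from cell import arm
def ray(cam,px,st=None):
    ci=arm.camera_info(cam); K=np.array(ci["mtx"]); d=ci.get("dist"); 
    p=cv2.undistortPoints(np.array([[px]],float),K,None if d is None else np.array(d))[0,0]
    v=np.array([p[0],-p[1],-1.])
    if cam=="wrist":
        st=st or arm.get_state(); T=np.eye(4);T[:3,:3]=R.from_rotvec(st["tool_rot"]).as_matrix();T[:3,3]=st["ee_pos"]
        W=T@np.array(ci["hand_eye"])
    else: W=np.linalg.inv(np.array(ci["camera_from_world"]))
    return W[:3,3],W[:3,:3]@v
def onz(cam,px,z,st=None):
    o,v=ray(cam,px,st); return o+v*(z-o[2])/v[2]
def proj(cam,P):
    ci=arm.camera_info(cam); M=np.array(ci["camera_from_world"]); c=M[:3,:3]@np.array(P)+M[:3,3]
    q=np.array(ci["mtx"])@np.array([c[0],-c[1],-c[2]]); return q[:2]/q[2]
E
python3 - <<'E'
from h import *
for n in("top","side"):
    cv2.imwrite(f"pics/{n}0.png",arm.get_image(n))
    ci=arm.camera_info(n);print(n,ci)
s=arm.get_state();print(s["ee_pos"],s["tool_rot"],s["time"]);print(arm.camera_info("wrist"))
E
```

```text
pics
top {'mtx': array([[540.90126664,   0.        , 281.85213512],
       [  0.        , 540.90126664, 203.4839032 ],
       [  0.        ,   0.        ,   1.        ]]), 'camera_from_world': array([[-0.00713905, -0.99987043, -0.01442771,  0.01977112],
       [ 0.99917211, -0.00771046,  0.03994538, -0.48794679],
       [-0.04005145, -0.01413059,  0.9990977 , -1.38364338],
       [ 0.        ,  0.        ,  0.        ,  1.        ]])}
side {'mtx': array([[415.05911166,   0.        , 282.5650291 ],
       [  0.        , 415.05911166, 212.04577087],
       [  0.        ,   0.        ,   1.        ]]), 'camera_from_world': array([[-0.91295525, -0.40780053,  0.01454109,  0.47697734],
       [ 0.30754591, -0.66421728,  0.68134494, -0.20776834],
       [-0.26819438,  0.62650949,  0.73181803, -1.2178284 ],
       [ 0.        ,  0.        ,  0.        ,  1.        ]])}
[ 0.14884405 -0.55515986  0.4038565 ] [-3.11307426e+00 -4.09898284e-01 -1.79622428e-04] 0.1
{'mtx': array([[370.48414381,   0.        , 282.86705823],
       [  0.        , 370.48414381, 208.49282622],
       [  0.        ,   0.        ,   1.        ]]), 'hand_eye': array([[ 2.16590838e-04,  9.46259408e-01,  3.23408544e-01,
         8.32347626e-02],
       [ 9.99999975e-01, -1.88192186e-04, -1.19082217e-04,
         1.11754440e-03],
       [-5.18197075e-05,  3.23408562e-01, -9.46259425e-01,
         3.01128174e-02],
       [ 0.00000000e+00,  0.00000000e+00,  0.00000000e+00,
         1.00000000e+00]])}
```

View pics/top0.png

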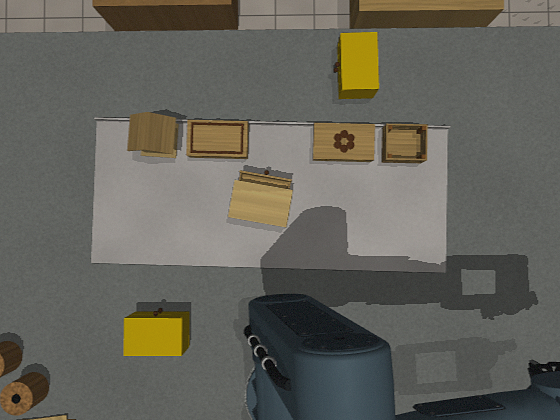

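View pics/side0.png

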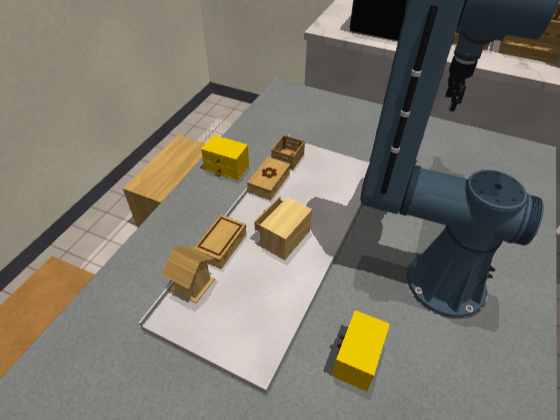

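The top view shows three candidates for the chest: the plywood one with its drawer ajar at (261,200), a yellow one at (157,333) and a yellow one at (358,65). The plywood chest fits the description, so I choose that. The frame box is at (218,139), the flower box at (344,141), the birdhouse at (152,133) and the crate at (405,142). Next I check with a close crop.

Run:
```python
from h import *
im=arm.get_image("top"); cv2.imwrite("pics/crop1.png",cv2.resize(im[105:240,175:385],None,fx=3.8,fy=3.8,interpolation=cv2.INTER_CUBIC))
```

```text
(no output)
```

View pics/crop1.png

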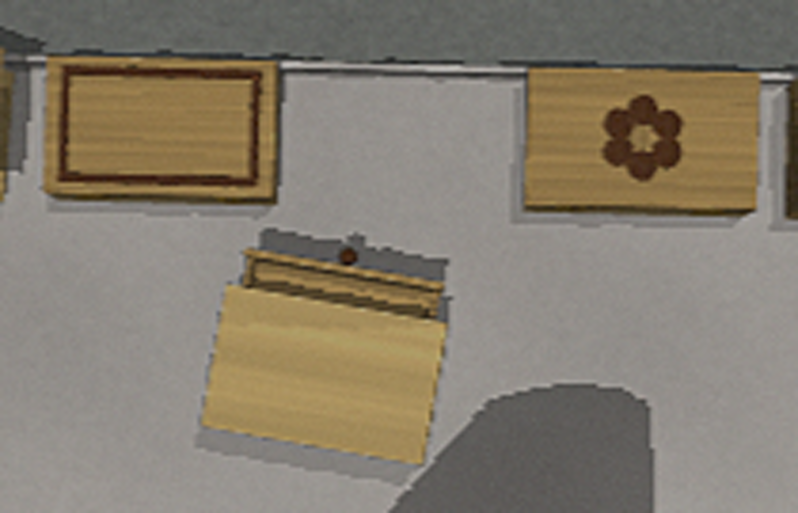

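The crop confirms the plywood chest, with its drawer about 20 mm out and its knob at crop (348,256). Its lid corners are at (226,286), (446,322), (424,463) and (203,427).

Run:
```python
from h import *
def P(L,z): return np.array([onz("top",(175+(u+.5)/3.8-.5,105+(v+.5)/3.8-.5),z) for u,v in L])
def info(n,L,z):
    p=P(L,z); c=p.mean(0); e=(p[1]+p[2]-p[0]-p[3]); yaw=np.degrees(np.arctan2(e[0],-e[1])) # -y axis dir
    print(n,c.round(4),"yaw",round(yaw,2),"w",np.linalg.norm(e)/2,"d",np.linalg.norm(p[0]+p[1]-p[2]-p[3])/2); print(p[:,:2].round(4).tolist()); return c
info("chest",[(226,286),(446,322),(424,463),(203,427)],.13)
f=info("frame",[(47,57),(279,62),(275,201),(46,196)],.08)
g=info("flower",[(528,68),(758,72),(756,212),(525,207)],.08)
print("mid",(f+g)/2, "row yaw",np.degrees(np.arctan2((g-f)[0],-(g-f)[1])),"gap",np.linalg.norm(f-g)-.15)
print("stop",P([(300,70),(510,75)],.048).round(4).tolist())
print("drawer top edge",P([(246,249),(443,283)],.124).round(4).tolist())
# shelf long back edge & front from full image
print([onz("top",q,.03).round(4).tolist() for q in[(92,263),(446,271)]],[onz("top",q,.048).round(4).tolist() for q in[(96,119),(449,127)]])
s=arm.get_state();print(s["ee_pos"],R.from_rotvec(s["tool_rot"]).as_matrix().round(3).tolist(),s["q"],s["wrist_force"],s["grip_width"])
```

```text
chest [0.4844 0.0658 0.13  ] yaw -9.71 w 0.13863398956535242 d 0.08854960713669602
[[0.5399, 0.1268], [0.5164, -0.0097], [0.4291, 0.0046], [0.4524, 0.1414]]
frame [0.6465 0.1733 0.08  ] yaw -1.79 w 0.14971554827782244 d 0.09059333135339472
[[0.6942, 0.2478], [0.6894, 0.097], [0.5989, 0.1], [0.6035, 0.2485]]
flower [ 0.6366 -0.1372  0.08  ] yaw -1.66 w 0.14863515025091273 d 0.09058633318759834
[[0.6839, -0.0643], [0.6798, -0.2127], [0.5891, -0.2102], [0.5936, -0.0615]]
mid [0.64156502 0.01806113 0.08      ] row yaw -1.8295905767249603 gap 0.1606566828891743
stop [[0.6902, 0.0855, 0.048], [0.6855, -0.0538, 0.048]]
drawer top edge [[0.5635, 0.1148, 0.124], [0.5411, -0.0081, 0.124]]
[[0.3397, 0.4994, 0.03], [0.3141, -0.3959, 0.03]] [[0.7045, 0.4851, 0.048], [0.6753, -0.4051, 0.048]]
[ 0.14883062 -0.55520803  0.40402782] [[0.966, 0.259, -0.0], [0.259, -0.966, 0.001], [0.0, -0.001, -1.0]] [-1.51528390e+00  1.81321931e-01  1.60775843e+00 -2.64669255e-05
  1.35378965e+00 -2.06289588e-01] [ 0.25367009 -0.18996806  0.37557644] 0.08541213482453064
```

```bash
cat > to.py <<'E'
# usage: to.py x y z yaw_deg -> tool-frame shift (mm) at the current yaw, and rz needed
import sys; from h import *
s=arm.get_state(); M=R.from_rotvec(s["tool_rot"]).as_matrix(); yaw=np.degrees(np.arctan2(M[1,0],M[0,0]))
x,y,z,w=map(float,sys.argv[1:5]); d=np.array([x,y,z])-s["ee_pos"]
c=np.radians(w); N=np.array([[np.cos(c),np.sin(c),0],[np.sin(c),-np.cos(c),0],[0,0,-1]])
print("t",round(s["time"],2),"pos",np.round(s["ee_pos"],4),"yaw",round(yaw,2),"tilt",M[:2,2].round(4),"F",np.round(s["wrist_force"],1),"grip",round(s["grip_width"],4))
print("rz",round(yaw-w,2),"shift if turned first",(N.T@d*1000).round(1),"| without turn",(M.T@d*1000).round(1))
E
python3 -m creep '[[[0,0,0,0,0,6.2,-1],[0,0,0,0,0,6.2,-1],[0,0,0,0,0,6.2,-1],[0,0,0,0,0,6.1,-1],[0,0,0,0,0,0,-1]]]'
python3 to.py 0.580 0.0487 0.404 -9.7
```

```text
time: 0.57
ee_pos: [0.1488, -0.5553, 0.4043]
tool_rot: [-3.129, 0.271, 0.0]
wrist_force: [-0.2, 0.6, 0.7]
grip_width: 0.0851
finger_force: 0.0
t 0.57 pos [ 0.1488 -0.5553  0.4043] yaw -9.92 tilt [-0.0001  0.0008] F [-0.2  0.6  0.7] grip 0.0851
rz -0.22 shift if turned first [ 3.233e+02 -6.680e+02  3.000e-01] | without turn [ 320.8 -669.2    0.7]
```

```bash
python3 -m creep '[[[16,-33.4,0,0,0,0,-1],[16,-33.4,0,0,0,0,-1],[16,-33.4,0,0,0,0,-1],[16,-33.4,0,0,0,0,-1],[16,-33.4,0,0,0,0,-1]]]' >/dev/null
python3 -m creep '[[[16,-33.4,0,0,0,0,-1],[16,-33.4,0,0,0,0,-1],[16,-33.4,0,0,0,0,-1],[16,-33.4,0,0,0,0,-1],[16,-33.4,0,0,0,0,-1]]]' >/dev/null
python3 -m creep '[[[16,-33.4,0,0,0,0,-1],[16,-33.4,0,0,0,0,-1],[16,-33.4,0,0,0,0,-1],[16,-33.4,0,0,0,0,-1],[16,-33.4,0,0,0,0,-1]]]' >/dev/null
python3 -m creep '[[[16,-33.4,0,0,0,0,-1],[16,-33.4,0,0,0,0,-1],[16,-33.4,0,0,0,0,-1],[16,-33.4,0,0,0,0,-1],[0,0,0,0,0,0,-1]]]'
python3 to.py 0.580 0.0487 0.252 -9.7
```

```text
time: 2.23
ee_pos: [0.5575, 0.0235, 0.4045]
tool_rot: [-3.129, 0.253, -0.002]
wrist_force: [-0.7, -1.4, 0.6]
grip_width: 0.0855
finger_force: 0.0
t 2.23 pos [0.5575 0.0235 0.4045] yaw -9.23 tilt [0.0013 0.0022] F [-0.7 -1.4  0.6] grip 0.0855
rz 0.47 shift if turned first [ 18.  -28.6 152.5] | without turn [ 18.1 -28.1 152.6]
```

```bash
python3 -m creep '[[[9,-14,0,0,0,0.4,-1],[9,-14,0,0,0,0,-1],[0,0,20,0,0,0,-1],[0,0,20,0,0,0,-1],[0,0,0,0,0,0,-1]]]' >/dev/null
python3 to.py 0.580 0.0487 0.252 -9.7
python3 - <<'E'
from h import *
cv2.imwrite("pics/w1.png",arm.get_image("wrist"))
E
```

```text
t 2.65 pos [0.5765 0.0437 0.3603] yaw -9.91 tilt [-0.0075  0.0009] F [-0.6  0.  -0.9] grip 0.0855
rz -0.21 shift if turned first [  2.6  -5.6 108.3] | without turn [  3.4  -5.6 108.2]
```

View pics/w1.png

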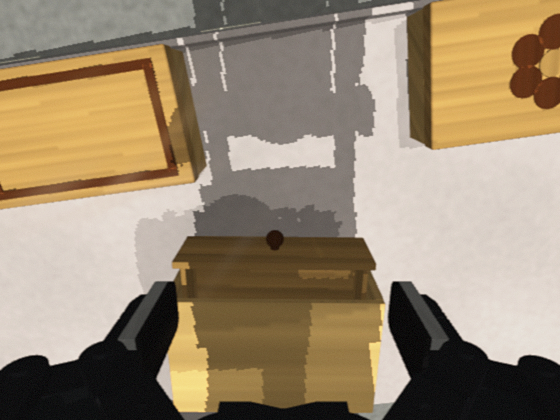

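The wrist view shows the open drawer with its knob at (275,240), midway between the fingertips at (150,300) and (415,300), so the estimate holds. I descend in front of the drawer.

```bash
python3 -m creep '[[[3,-5.5,16,0,0,0,-1],[2,0,24,0,0,0,-1],[0,0,24,0,0,0,-1],[0,0,20,0,0,0,-1],[0,0,0,0,0,0,-1]]]' >/dev/null
python3 to.py 0.580 0.0487 0.252 -9.7
```

```text
t 3.12 pos [0.5824 0.0477 0.2776] yaw -10.04 tilt [-0.0062  0.0007] F [-2.3  0.1 -1.2] grip 0.0853
rz -0.34 shift if turned first [-2.6 -0.6 25.6] | without turn [-2.4 -0.6 25.6]
```

```bash
python3 -m creep '[[[0,0,12,0,0.35,0,-1],[0,0,13,0,0,0,-1],[0,0,0,0,0,0,-1],[-4,0,0,0,0,0,-1],[-4,0,0,0,0,0,-1]]]' |grep -E "pos|force"
python3 -m creep '[[[-4,0,0,0,0,0,-1],[-4,0,0,0,0,0,-1],[-4,0,0,0,0,0,-1],[-4,0,0,0,0,0,-1],[0,0,0,0,0,0,-1]]]'|grep -E "pos|force"
python3 -m creep '[[[-4,0,0,0,0,0,-1],[-3,0,0,0,0,0,-1],[-3,0,0,0,0,0,-1],[-3,0,0,0,0,0,-1],[0,0,0,0,0,0,-1]]]'|grep -E "pos|force"
python3 to.py 0.539 0.0567 0.252 -9.7
```

```text
ee_pos: [0.5762, 0.0492, 0.2567]
wrist_force: [0.7, -1.0, -0.1]
finger_force: 0.0
ee_pos: [0.5596, 0.0524, 0.2557]
wrist_force: [-0.2, -0.1, -0.5]
finger_force: 0.0
ee_pos: [0.5469, 0.0545, 0.2553]
wrist_force: [0.3, -0.5, 0.5]
finger_force: 0.0
t 4.37 pos [0.5469 0.0545 0.2553] yaw -10.09 tilt [ 0.0053 -0.001 ] F [ 0.3 -0.5  0.5] grip 0.0855
rz -0.39 shift if turned first [-8.2 -0.8  3.3] | without turn [-8.2 -0.8  3.3]
```

```bash
python3 -m creep '[[[-3,0,0,0,0,0,-1],[-3,0,0,0,0,0,-1],[-2,0,0,0,0,0,-1],[-1,0,0,0,0,0,-1],[0,0,0,0,0,0,-1]]]'|grep -E "pos|force"
python3 -m creep '[[[-2,0,0,0,0,0,-1],[-1,0,0,0,0,0,-1],[-1,0,0,0,0,0,-1],[0,0,0,0,0,0,-1],[0,0,0,0,0,0,-1]]]'|grep -E "pos|force"
python3 - <<'E'
from h import *
cv2.imwrite("pics/w2.png",arm.get_image("wrist"))
E
```

```text
ee_pos: [0.5387, 0.056, 0.2556]
wrist_force: [1.5, 1.3, -1.0]
finger_force: 0.8
ee_pos: [0.5348, 0.0566, 0.2556]
wrist_force: [2.9, -0.3, 0.5]
finger_force: 1.5
```

View pics/w2.png

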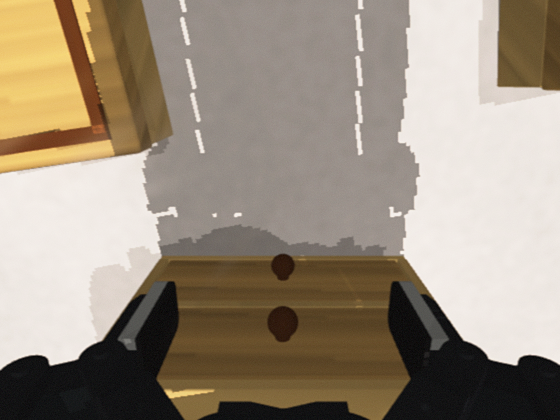

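The drawer looks shut: the upper knob is at (283,323), the lower at (283,265), and the front face is flush between them. I'll check this with numbers and give one more nudge.

```bash
cat > kn.py <<'E'
from h import *
st=arm.get_state(); im=arm.get_image("wrist"); hsv=cv2.cvtColor(im,cv2.COLOR_BGR2HSV)
m=((im[...,2]<95)&(im[...,2].astype(int)-im[...,0]>18)&(hsv[...,1]>120)).astype(np.uint8); n,_,S,C=cv2.connectedComponentsWithStats(m)
for i in range(1,n):
    if 120<S[i,4]<1800 and 230<C[i,0]<335: print(C[i].round(1),S[i,4],onz("wrist",C[i],.1035,st)[:2].round(4),onz("wrist",C[i],.0565,st)[:2].round(4))
E
python3 kn.py
python3 -m creep '[[[-2,0,0,0,0,0,-1],[-1,0,0,0,0,0,-1],[0,0,0,0,0,0,-1],[0,0,0,0,0,0,-1],[0,0,0,0,0,0,-1]]]'|grep -E "pos|force"
python3 kn.py
```

```text
[256.9 291.8] 1255 [0.5461 0.0634] [0.5188 0.0721]
ee_pos: [0.5315, 0.0572, 0.2553]
wrist_force: [2.2, -0.6, 1.6]
finger_force: 1.0
[251.5 292.7] 1481 [0.5427 0.0662] [0.5153 0.0756]
```

Run:
```python
from h import *
im=arm.get_image("wrist"); g=cv2.cvtColor(im,cv2.COLOR_BGR2GRAY)
m=(g<50).astype(np.uint8); m[:, :240]=0; m[:,325:]=0; m[375:]=0
n,_,S,C=cv2.connectedComponentsWithStats(m)
for i in range(1,n):
    if S[i,4]>80: print(C[i].round(1),S[i],onz("wrist",C[i],.1035)[:2].round(4),onz("wrist",C[i],.0565)[:2].round(4))
```

```text
[282.5 266.5] [271 255  24  26 460] [0.5515 0.0527] [0.5275 0.0571]
[282.4 323. ] [267 306  31  36 818] [0.5275 0.0571] [0.4942 0.063 ]
```

The upper knob at z=0.1035 and the lower at z=0.0565 both come out at x=0.5275, so the drawer is shut. Next I lift over and go behind the chest, to push on its back with open fingers and square it.

```bash
python3 -m creep '[[[10,0,0,0,0,0,-1],[12,0,0,0,0,0,-1],[0,0,-25,0,0,0,-1],[0,0,-35,0,0,0,-1],[0,0,-35,0,0,0,-1]]]' >/dev/null
python3 -m creep '[[[0,0,0,0,0,-4.2,-1],[0,0,0,0,0,-4.1,-1],[-30,0,0,0,0,0,-1],[-35,0,0,0,0,0,-1],[-35,0,0,0,0,0,-1]]]' >/dev/null
python3 -m creep '[[[-35,-5,0,0,0,0,-1],[-15,-4,0,0,0,0,-1],[0,0,0,0,0,0,-1],[0,0,0,0,0,0,-1],[0,0,0,0,0,0,-1]]]' |grep pos
python3 to.py 0.395 0.072 0.240 -1.75
```

```text
ee_pos: [0.4042, 0.0669, 0.35]
t 7.07 pos [0.4042 0.0669 0.35  ] yaw -1.8 tilt [ 0.0071 -0.0013] F [-0.5 -0.5 -0.2] grip 0.0854
rz -0.05 shift if turned first [ -9.4  -4.8 110. ] | without turn [-10.2  -4.9 109.9]
```

```bash
python3 -m creep '[[[-10,-5,0,0,-0.4,0,-1],[0,0,0,0,0,0,-1],[0,0,30,0,0,0,-1],[0,0,30,0,0,0,-1],[0,0,30,0,0,0,-1]]]' |grep -E "pos|wrist_f"
python3 -m creep '[[[0,0,18,0,0,0,-1],[0,0,0,0,0,0,-1],[0,0,0,0,0,0,-1],[4,0,0,0,0,0,-1],[4,0,0,0,0,0,-1]]]'|grep -E "pos|wrist_f"
python3 to.py 0.395 0.072 0.240 -1.75
python3 -m creep '[[[4,0,0,0,0,0,-1],[4,0,0,0,0,0,-1],[4,0,0,0,0,0,-1],[4,0,0,0,0,0,-1],[0,0,0,0,0,0,-1]]]'|grep -E "pos|wrist_f"
python3 -m creep '[[[4,0,0,0,0,0,-1],[4,0,0,0,0,0,-1],[4,0,0,0,0,0,-1],[4,0,0,0,0,0,-1],[0,0,0,0,0,0,-1]]]'|grep -E "pos|wrist_f"
python3 to.py 0.45 0.072 0.240 -1.75
```

```text
ee_pos: [0.3938, 0.0724, 0.2589]
wrist_force: [0.7, -0.0, -0.3]
ee_pos: [0.4025, 0.072, 0.2431]
wrist_force: [-0.2, 0.8, 0.6]
t 7.9 pos [0.4025 0.072  0.2431] yaw -1.8 tilt [ 0.0021 -0.0012] F [-0.2  0.8  0.6] grip 0.0854
rz -0.05 shift if turned first [-7.5  0.3  3.1] | without turn [-7.5  0.3  3. ]
ee_pos: [0.418, 0.0715, 0.2417]
wrist_force: [-0.1, 0.1, -0.3]
ee_pos: [0.434, 0.0711, 0.2415]
wrist_force: [0.1, 0.3, -0.1]
t 8.73 pos [0.434  0.0711 0.2415] yaw -1.8 tilt [-0.0005 -0.0008] F [ 0.1  0.3 -0.1] grip 0.0851
rz -0.05 shift if turned first [16.  -1.4  1.5] | without turn [16.  -1.4  1.5]
```

```bash
python3 -m creep '[[[4,0,0,0,0,0,-1],[4,0,0,0,0,0,-1],[4,0,0,0,0,0,-1],[4,0,0,0,0,0,-1],[4,0,0,0,0,0,-1]]]'|grep -E "pos|force"
python3 - <<'E'
from h import *
a=cv2.resize(arm.get_image("top")[100:300,150:400],None,fx=2.4,fy=2.4,interpolation=cv2.INTER_CUBIC)
cv2.imwrite("pics/t2.png",a)
E
```

```text
ee_pos: [0.4536, 0.0705, 0.2415]
wrist_force: [-2.5, -0.9, 0.2]
finger_force: 0.0
```

View pics/t2.png

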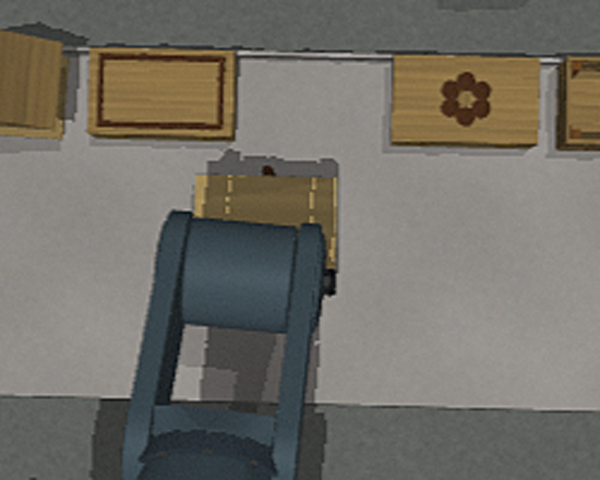

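The chest is now square: its front corners at crop (195,173) and (339,176) are parallel to the row, and the drawer is shut. Next I work out the sideways shift.

Run:
```python
from h import *
f=lambda u,v,z:onz("top",(150+(u+.5)/2.4-.5,100+(v+.5)/2.4-.5),z)
a,b=f(195,173,.13),f(339,176,.13); print(a,b,np.linalg.norm(a-b))
fr=f(90,47,.08),f(237,51,.08); fl=f(391,55,.08),f(540,58,.08)
for p in fr+fl: print(p.round(4))
w=np.radians(-1.75); ey=np.array([-np.sin(w),np.cos(w),0]); ex=np.array([np.cos(w),np.sin(w),0])
m=(a+b)/2; mid=(fr[0]+fr[1]+fl[0]+fl[1])/4; print("lat",(m-mid)@ey,"fwd to go",(mid-m)@ex,"gap mid 0:",(np.array([.6416,.0181,0])-mid)@ey, "chest ctr",m-.045*ex)
```

```text
[0.55913429 0.13417396 0.13      ] [ 0.55496247 -0.00754711  0.13      ] 0.14178246916479356
[0.695  0.2473 0.08  ]
[0.6894 0.096  0.08  ]
[ 0.6837 -0.062   0.08  ]
[ 0.6791 -0.2142  0.08  ]
lat 0.04255354264445397 fwd to go 0.1311165621774972 gap mid 0: -5.671376225852595e-05 chest ctr [0.51206937 0.06468766 0.13      ]
```

```bash
python3 -m creep '[[[-12,0,0,0,0,0,-1],[-10,0,-10,0,0,0,-1],[0,0,-35,0,0,0,-1],[0,0,-35,0,0,0,-1],[0,0,-30,0,0,0,-1]]]' >/dev/null
python3 -m creep '[[[0,0,0,0,0,0,1],[20,-25,0,0,0,0,1],[20,-25,0,0,0,0,1],[20,-25,0,0,0,0,1],[20,-20,0,0,0,0,1]]]' >/dev/null
python3 -m creep '[[[0,0,0,0,0,0,1],[0,0,0,0,0,0,1],[0,0,0,0,0,0,1],[0,0,0,0,0,0,1],[0,0,0,0,0,0,1]]]' >/dev/null
python3 to.py 0.516 0.170 0.243 -1.75
```

```text
t 10.45 pos [0.5138 0.163  0.3513] yaw -1.85 tilt [-0.0009 -0.001 ] F [0.9 0.2 0.6] grip 0.0
rz -0.1 shift if turned first [  2.   -7.  108.3] | without turn [  2.   -7.1 108.3]
```

```bash
python3 -m creep '[[[2,-7,0,0,0,0,1],[0,0,30,0,0,0,1],[0,0,30,0,0,0,1],[0,0,30,0,0,0,1],[0,0,18,0,0,0,1]]]' |grep -E "wrist_f"
python3 -m creep '[[[0,0,0,0,0,0,1],[0,5,0,0,0,0,1],[0,5,0,0,0,0,1],[0,5,0,0,0,0,1],[0,5,0,0,0,0,1]]]' |grep -E "pos|wrist_f"
python3 -m creep '[[[0,5,0,0,0,0,1],[0,5,0,0,0,0,1],[0,5,0,0,0,0,1],[0,5,0,0,0,0,1],[0,4,0,0,0,0,1]]]' |grep -E "pos|wrist_f"
python3 -m creep '[[[0,4,0,0,0,0,1],[0,4,0,0,0,0,1],[0,4,0,0,0,0,1],[0,0,0,0,0,0,1],[0,0,0,0,0,0,1]]]' |grep -E "pos|wrist_f"
python3 to.py 0.516 0.107 0.243 -1.75
python3 - <<'E'
from h import *
a=cv2.resize(arm.get_image("top")[100:300,150:400],None,fx=2.4,fy=2.4,interpolation=cv2.INTER_CUBIC)
cv2.imwrite("pics/t3.png",a)
E
```

```text
wrist_force: [-0.2, 12.1, 14.9]
ee_pos: [0.516, 0.15, 0.2441]
wrist_force: [0.2, 3.4, 0.7]
ee_pos: [0.5154, 0.1261, 0.244]
wrist_force: [-0.2, 5.3, 5.2]
ee_pos: [0.5149, 0.114, 0.2437]
wrist_force: [1.7, 1.6, 3.3]
t 12.12 pos [0.5149 0.114  0.2437] yaw -1.82 tilt [-0.0001 -0.0013] F [1.7 1.6 3.3] grip -0.0
rz -0.07 shift if turned first [1.3 7.  0.7] | without turn [1.3 7.  0.7]
```

View pics/t3.png

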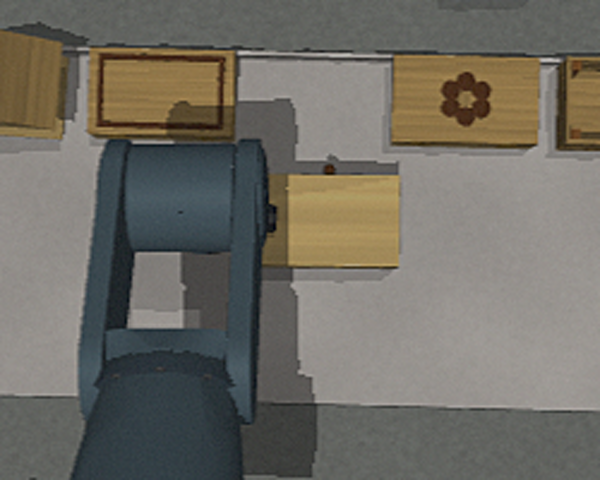

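The chest was pushed too far to -y: its right front corner is now at crop (399,175), about 60 px over instead of 43. The closed hand's knuckles touched the lid's side before the fingertips did. I measure again and push it back from the -y side, with the hand held higher.

Run:
```python
from h import *
f=lambda u,v,z:onz("top",(150+(u+.5)/2.4-.5,100+(v+.5)/2.4-.5),z)
w=np.radians(-1.75); ey=np.array([-np.sin(w),np.cos(w),0]); ex=np.array([np.cos(w),np.sin(w),0])
a,b=f(339,176,.13),f(399,175.5,.13); c=f(400,267,.13); k0,k=f(268,172,.1035),f(330,171,.1035)
print(a,b,c,"corner lat shift",(b-a)@ey,"knob",(k-k0)@ey,"edge yaw",np.degrees(np.arctan2(*(b-c)[[1,0]])))
print("ctr est",b+.07*ey-.045*ex, "lat now",(b+.07*ey-np.array([.6416,.0181,0]))@ey)
```

```text
[ 0.55496247 -0.00754711  0.13      ] [ 0.55495234 -0.0664723   0.13      ] [ 0.46505608 -0.06658283  0.13      ] corner lat shift -0.05889800790843341 knob -0.06222154225886234 edge yaw 0.07045026869917785
ctr est [0.51211102 0.00486929 0.13      ] lat now -0.017178942023797487
```

```bash
python3 -m creep '[[[0,-15,0,0,0,0,1],[0,-10,0,0,0,0,1],[0,0,-35,0,0,0,1],[0,0,-35,0,0,0,1],[0,0,-38,0,0,0,1]]]' |grep -E "wrist_f"
python3 -m creep '[[[0,30,0,0,0,0,1],[0,40,0,0,0,0,1],[0,40,0,0,0,0,1],[0,40,0,0,0,0,1],[0,40,0,0,0,0,1]]]' >/dev/null
python3 -m creep '[[[0,40,0,0,0,0,1],[0,30,0,0,0,0,1],[0,0,0,0,0,0,1],[0,0,0,0,0,0,1],[0,0,0,0,0,0,1]]]' |grep -E "pos|wrist_f"
python3 to.py 0.512 -0.115 0.27 -1.75
```

```text
wrist_force: [1.4, -0.0, 1.2]
ee_pos: [0.5071, -0.1198, 0.3509]
wrist_force: [-0.0, 0.1, -0.1]
t 13.42 pos [ 0.5071 -0.1198  0.3509] yaw -1.82 tilt [-0.0025  0.0001] F [-0.   0.1 -0.1] grip 0.0001
rz -0.07 shift if turned first [ 4.8 -4.9 80.9] | without turn [ 5.  -4.9 80.9]
```

```bash
python3 -m creep '[[[5,8,0,0,0,0,1],[0,0,25,0,0,0,1],[0,0,30,0,0,0,1],[0,0,26,0,0,0,1],[0,0,0,0,0,0,1]]]' |grep -E "pos|wrist_f"
python3 -m creep '[[[0,-5,0,0,0,0,1],[0,-5,0,0,0,0,1],[0,-3,0,0,0,0,1],[0,0,0,0,0,0,1],[0,0,0,0,0,0,1]]]' |grep -E "pos|wrist_f"
python3 -m creep '[[[0,-4,0,0,0,0,1],[0,-4,0,0,0,0,1],[0,-4,0,0,0,0,1],[0,-4,0,0,0,0,1],[0,-4,0,0,0,0,1]]]' |grep -E "pos|wrist_f"
python3 - <<'E'
from h import *
im=arm.get_image("top"); print(im[150:230:8,325].tolist())
cv2.imwrite("pics/t4.png",cv2.resize(im[100:300,150:400],None,fx=2.4,fy=2.4,interpolation=cv2.INTER_CUBIC))
E
```

```text
ee_pos: [0.5102, -0.1264, 0.2654]
wrist_force: [-1.0, 0.7, -0.5]
ee_pos: [0.513, -0.1152, 0.2721]
wrist_force: [-0.0, -0.5, 0.0]
ee_pos: [0.513, -0.095, 0.2705]
wrist_force: [-0.0, 0.6, -0.1]
[[66, 58, 44], [41, 45, 50], [95, 89, 73], [105, 95, 81], [93, 83, 69], [82, 77, 61], [61, 56, 45], [71, 74, 77], [73, 75, 75], [124, 127, 132]]
```

View pics/t4.png

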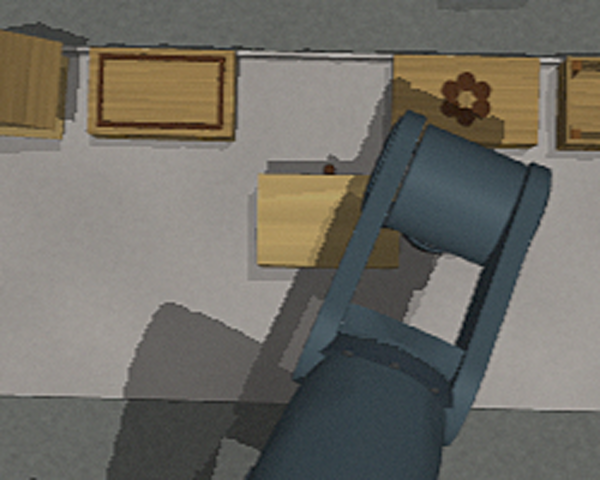

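No contact yet: the chest's left corners are at crop (258,174) and (258,266). I keep pushing and track the left edge numerically.

```bash
cat > lat.py <<'E'
from h import *
im=arm.get_image("top"); h=cv2.cvtColor(im,cv2.COLOR_BGR2HSV)
w=np.radians(-1.75); ey=np.array([-np.sin(w),np.cos(w),0]); ex=np.array([np.cos(w),np.sin(w),0]); m=np.array([.6416,.0181,0])
for r in (182,190,198):
    s=h[r,235:300,1].astype(int); c=235+int(np.argmax(s>80))-.5; p=onz("top",(c,r),.13); print(r,c,"left edge lat mm",round(((p-m)@ey)*1000,1))
E
python3 lat.py
python3 -m creep '[[[0,-4,0,0,0,0,1],[0,-4,0,0,0,0,1],[0,-4,0,0,0,0,1],[0,-3,0,0,0,0,1],[0,-3,0,0,0,0,1]]]' |grep -E "pos|wrist_f"
python3 lat.py
python3 -m creep '[[[0,-3,0,0,0,0,1],[0,-3,0,0,0,0,1],[0,-2,0,0,0,0,1],[0,0,0,0,0,0,1],[0,0,0,0,0,0,1]]]' |grep -E "pos|wrist_f"
python3 lat.py
```

```text
182 257.5 left edge lat mm 50.1
190 256.5 left edge lat mm 52.0
198 256.5 left edge lat mm 51.6
ee_pos: [0.5137, -0.0774, 0.2705]
wrist_force: [-0.2, -3.3, -0.0]
182 255.5 left edge lat mm 54.9
190 255.5 left edge lat mm 54.4
198 255.5 left edge lat mm 53.9
ee_pos: [0.5139, -0.0692, 0.2705]
wrist_force: [-0.2, 0.9, -0.3]
182 252.5 left edge lat mm 62.0
190 251.5 left edge lat mm 63.8
198 251.5 left edge lat mm 63.3
```

```bash
python3 -m creep '[[[0,-3,0,0,0,0,1],[0,-3,0,0,0,0,1],[0,-1,0,0,0,0,1],[0,0,0,0,0,0,1],[0,0,0,0,0,0,1]]]' |grep -E "pos|wrist_f"
python3 lat.py
python3 -m creep '[[[0,12,0,0,0,0,1],[0,15,0,0,0,0,1],[0,0,-30,0,0,0,1],[0,0,-35,0,0,0,1],[0,0,-20,0,0,0,1]]]' |grep -E "wrist_f"
python3 -m creep '[[[-30,0,0,0,0,0,-1],[-35,0,0,0,0,0,-1],[-30,-25,0,0,0,0,-1],[-10,-35,0,0,0,0,-1],[0,-35,0,0,0,0,-1]]]' >/dev/null
python3 -m creep '[[[0,-25,0,0,0,0,-1],[0,0,0,0,0,0,-1],[0,0,0,0,0,0,-1],[0,0,0,0,0,0,-1],[0,0,0,0,0,0,-1]]]' |grep -E "wrist_f"
python3 to.py 0.435 0.0235 0.24 -1.75
```

```text
ee_pos: [0.5141, -0.0622, 0.2705]
wrist_force: [-0.3, -0.9, 0.1]
182 249.5 left edge lat mm 69.0
190 249.5 left edge lat mm 68.5
198 248.5 left edge lat mm 70.4
wrist_force: [0.3, -0.6, -0.3]
wrist_force: [0.0, -0.6, 0.0]
t 17.42 pos [0.4124 0.0329 0.3556] yaw -1.86 tilt [-0.001  -0.0011] F [ 0.  -0.6  0. ] grip 0.0856
rz -0.11 shift if turned first [ 22.9   8.7 115.6] | without turn [ 23.    8.5 115.5]
```

```bash
python3 -m creep '[[[20,9,0,0,0,0,-1],[0,0,30,0,0,0,-1],[0,0,35,0,0,0,-1],[0,0,35,0,0,0,-1],[0,0,15,0,0,0,-1]]]' |grep -E "pos|wrist_f"
python3 -m creep '[[[0,0,0,0,0,0,-1],[6,0,0,0,0,0,-1],[6,0,0,0,0,0,-1],[6,0,0,0,0,0,-1],[6,0,0,0,0,0,-1]]]' |grep -E "pos|wrist_f"
python3 -m creep '[[[6,0,0,0,0,0,-1],[6,0,0,0,0,0,-1],[6,0,0,0,0,0,-1],[6,0,0,0,0,0,-1],[6,0,0,0,0,0,-1]]]' |grep -E "pos|wrist_f"
python3 -m creep '[[[6,0,0,0,0,0,-1],[6,0,0,0,0,0,-1],[6,0,0,0,0,0,-1],[0,0,0,0,0,0,-1],[0,0,0,0,0,0,-1]]]' |grep -E "pos|wrist_f"
python3 lat.py; python3 to.py 0.5856 0.0198 0.24 -1.75
python3 - <<'E'
from h import *
im=arm.get_image("top")
cv2.imwrite("pics/t5.png",cv2.resize(im[100:300,150:400],None,fx=2.4,fy=2.4,interpolation=cv2.INTER_CUBIC))
E
```

```text
ee_pos: [0.4301, 0.0232, 0.2366]
wrist_force: [-0.5, -0.5, 0.4]
ee_pos: [0.4573, 0.023, 0.2421]
wrist_force: [-2.5, -0.6, 0.2]
ee_pos: [0.4862, 0.0225, 0.2405]
wrist_force: [-3.3, -0.4, 0.6]
ee_pos: [0.5044, 0.0218, 0.2406]
wrist_force: [-0.7, 0.1, -0.3]
182 241.5 left edge lat mm 87.9
190 248.5 left edge lat mm 70.9
198 256.5 left edge lat mm 51.6
t 19.13 pos [0.5041 0.0218 0.2406] yaw -1.8 tilt [ 0.0001 -0.001 ] F [-0.6 -0.4  0.3] grip 0.0854
rz -0.05 shift if turned first [81.5 -0.5  0.6] | without turn [81.5 -0.6  0.6]
```

View pics/t5.png

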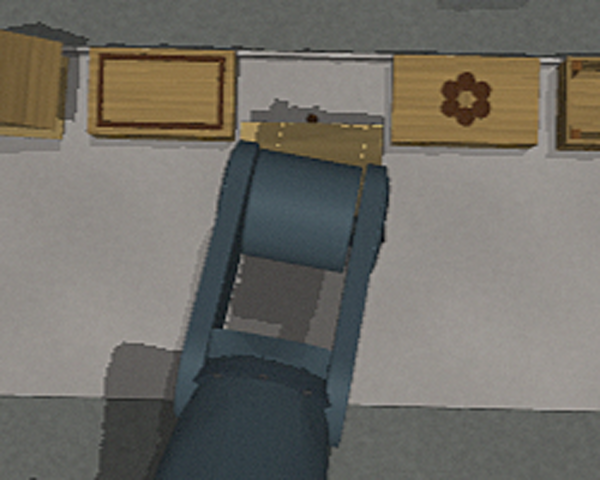

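The chest has entered the gap, square: its front corners are at crop (240,122) and (384,125), and the box edges are at 238 and 391. I check the side clearance numerically.

Run:
```python
from h import *
f=lambda u,v,z:onz("top",(150+(u+.5)/2.4-.5,100+(v+.5)/2.4-.5),z)
w=np.radians(-1.75); ey=np.array([-np.sin(w),np.cos(w),0]);ex=np.array([np.cos(w),np.sin(w),0]); m=np.array([.6416,.0181,0])
for n,p in [("cl",f(240,122,.13)),("cr",f(384,125,.13)),("frame fr",f(238,50,.08)),("frame bk",f(235,138,.08)),("flower fr",f(391,56,.08)),("flower bk",f(391,144,.08))]: print(n,(((p-m)@ey)*1000).round(1),(((p-m)@ex)*1000).round(1))
```

```text
cl 70.5 -34.6
cr -71.4 -34.5
frame fr 78.3 46.4
frame bk 79.0 -44.3
flower fr -78.7 43.5
flower bk -80.7 -47.0
```

Centred, with about 8 mm on each side and about 80 mm to go.

```bash
python3 -m creep '[[[6,0,0,0,0,0,-1],[6,0,0,0,0,0,-1],[6,0,0,0,0,0,-1],[6,0,0,0,0,0,-1],[6,0,0,0,0,0,-1]]]' |grep -E "pos|wrist_f"
python3 -m creep '[[[6,0,0,0,0,0,-1],[6,0,0,0,0,0,-1],[6,0,0,0,0,0,-1],[6,0,0,0,0,0,-1],[4,0,0,0,0,0,-1]]]' |grep -E "pos|wrist_f"
python3 -m creep '[[[4,0,0,0,0,0,-1],[3,0,0,0,0,0,-1],[3,0,0,0,0,0,-1],[2,0,0,0,0,0,-1],[2,0,0,0,0,0,-1]]]' |grep -E "pos|wrist_f"
python3 -m creep '[[[1,0,0,0,0,0,-1],[1,0,0,0,0,0,-1],[1,0,0,0,0,0,-1],[0,0,0,0,0,0,-1],[0,0,0,0,0,0,-1]]]' |grep -E "pos|wrist_f"
```

```text
ee_pos: [0.5343, 0.0209, 0.2403]
wrist_force: [-2.9, 0.4, 0.7]
ee_pos: [0.5625, 0.02, 0.2404]
wrist_force: [-2.8, -0.9, -0.5]
ee_pos: [0.5758, 0.0196, 0.2404]
wrist_force: [-2.5, 0.3, -0.4]
ee_pos: [0.5787, 0.0195, 0.2404]
wrist_force: [-1.5, 0.2, -0.9]
```

```bash
python3 -m creep '[[[1,0,0,0,0,0,-1],[1,0,0,0,0,0,-1],[1,0,0,0,0,0,-1],[0,0,0,0,0,0,-1],[0,0,0,0,0,0,-1]]]' |grep -E "pos|wrist_f"
python3 -m creep '[[[1,0,0,0,0,0,-1],[0,0,0,0,0,0,-1],[1,0,0,0,0,0,-1],[0,0,0,0,0,0,-1],[0,0,0,0,0,0,-1]]]' |grep -E "pos|wrist_f"
```

```text
ee_pos: [0.5818, 0.0194, 0.2404]
wrist_force: [-2.0, 0.8, -0.6]
ee_pos: [0.5838, 0.0194, 0.2404]
wrist_force: [-1.9, 0.8, -0.5]
```

```bash
python3 -m creep '[[[1,0,0,0,0,0,-1],[0,0,0,0,0,0,-1],[0.5,0,0,0,0,0,-1],[0,0,0,0,0,0,-1],[0,0,0,0,0,0,-1]]]' |grep -E "pos|wrist_f"
python3 -m creep '[[[1,0,0,0,0,0,-1],[0,0,0,0,0,0,-1],[0.5,0,0,0,0,0,-1],[0,0,0,0,0,0,-1],[0,0,0,0,0,0,-1]]]' |grep -E "pos|wrist_f"
python3 - <<'E'
from h import *
im=arm.get_image("top")
cv2.imwrite("pics/t6.png",cv2.resize(im[105:205,225:345],None,fx=5,fy=5,interpolation=cv2.INTER_CUBIC))
E
```

```text
ee_pos: [0.5852, 0.0193, 0.2404]
wrist_force: [-2.0, -0.2, -1.5]
ee_pos: [0.5867, 0.0193, 0.2404]
wrist_force: [-3.1, -0.8, -1.1]
```

View pics/t6.png

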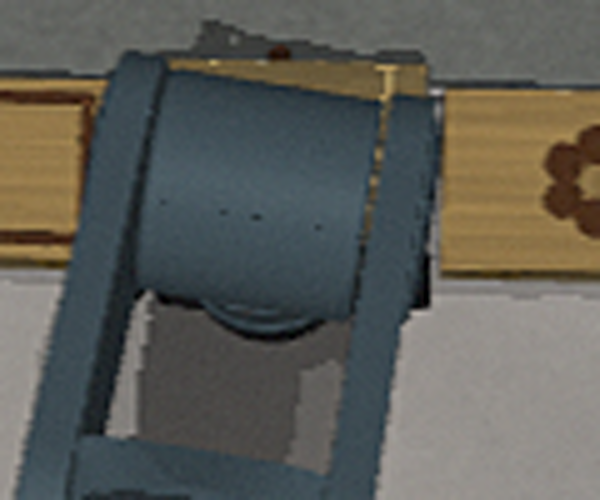

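The front edge of the chest's lid runs from (165,60) to (427,66) in this crop. I compare it with the stop and push on until the force rises.

```bash
python3 - <<'E'
from h import *
f=lambda u,v,z:onz("top",(225+(u+.5)/5-.5,105+(v+.5)/5-.5),z)
w=np.radians(-1.75); ey=np.array([-np.sin(w),np.cos(w),0]);ex=np.array([np.cos(w),np.sin(w),0]); m=np.array([.6416,.0181,0])
for p in [f(170,60,.13),f(427,66,.13),f(443,87,.08),f(600,90,.08),f(105,76,.08)]: print((((p-m)@ey)*1000).round(1),(((p-m)@ex)*1000).round(1))
E
python3 -m creep '[[[0.5,0,0,0,0,0,-1],[0.5,0,0,0,0,0,-1],[0.5,0,0,0,0,0,-1],[0,0,0,0,0,0,-1],[0,0,0,0,0,0,-1]]]' |grep -E "pos|wrist_f"
```

```text
51.5 46.7
-70.4 46.3
-80.1 46.1
-157.2 46.2
86.4 48.1
ee_pos: [0.5878, 0.0193, 0.2403]
wrist_force: [-4.9, 0.5, 1.7]
```

```bash
python3 -m creep '[[[0.5,0,0,0,0,0,-1],[0,0,0,0,0,0,-1],[0.5,0,0,0,0,0,-1],[0,0,0,0,0,0,-1],[0,0,0,0,0,0,-1]]]' |grep -E "pos|wrist_f"
python3 -m creep '[[[0.5,0,0,0,0,0,-1],[0,0,0,0,0,0,-1],[0.5,0,0,0,0,0,-1],[0,0,0,0,0,0,-1],[0,0,0,0,0,0,-1]]]' |grep -E "pos|wrist_f"
```

```text
ee_pos: [0.5887, 0.0194, 0.2402]
wrist_force: [-6.6, 1.6, 2.4]
ee_pos: [0.5897, 0.0194, 0.2402]
wrist_force: [-6.4, 1.5, 1.2]
```

The force has risen to about 6.5 N and levelled off, so the chest is against the stop. I back off, lift and look.

```bash
python3 -m creep '[[[-2,0,0,0,0,0,-1],[-4,0,0,0,0,0,-1],[-10,0,0,0,0,0,-1],[-12,0,0,0,0,0,-1],[-12,0,0,0,0,0,-1]]]' |grep -E "pos|wrist_f"
python3 -m creep '[[[0,0,-20,0,0,0,-1],[0,0,-35,0,0,0,-1],[0,0,-35,0,0,0,-1],[-35,0,-35,0,0,0,-1],[-40,0,0,0,0,0,-1]]]' >/dev/null
python3 -m creep '[[[-40,0,0,0,0,0,-1],[-40,0,0,0,0,0,-1],[-40,0,0,0,0,0,-1],[-20,0,0,0,0,0,-1],[0,0,0,0,0,0,-1]]]' |grep -E "pos|wrist_f"
python3 - <<'E'
from h import *
im=arm.get_image("top"); s=arm.get_image("side")
A=cv2.resize(im[105:185,180:385],None,fx=3.9,fy=3.9,interpolation=cv2.INTER_CUBIC)
B=cv2.resize(s[140:290,150:320],None,fx=1.8,fy=1.8,interpolation=cv2.INTER_CUBIC)
B=cv2.copyMakeBorder(B,0,0,0,A.shape[1]-B.shape[1],cv2.BORDER_CONSTANT)
cv2.imwrite("pics/t7.png",np.vstack([A,B])); print(A.shape,B.shape)
E
```

```text
ee_pos: [0.5502, 0.0203, 0.2408]
wrist_force: [-0.6, -0.5, 0.3]
ee_pos: [0.3379, 0.0277, 0.3597]
wrist_force: [0.0, -0.3, -0.7]
(312, 800, 3) (270, 800, 3)
```

View pics/t7.png

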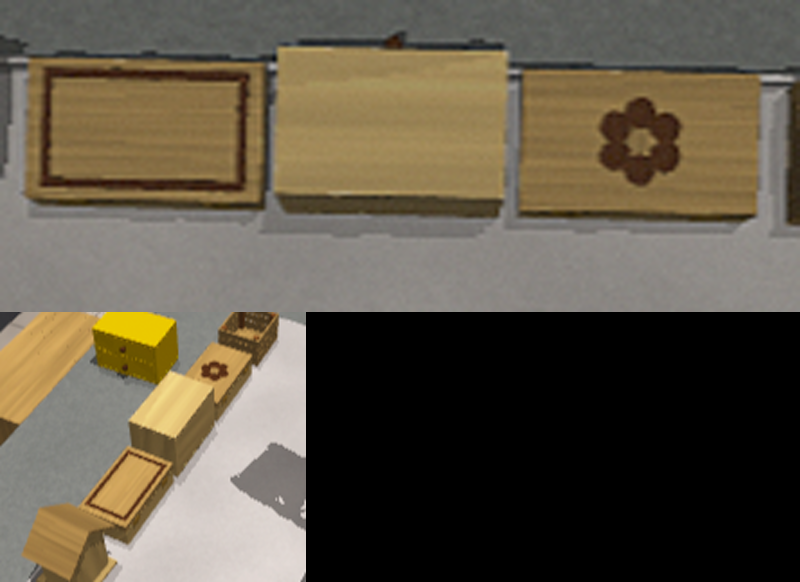

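The chest stands in the gap with its drawer shut. Its lid front edge runs from (277,47) to (506,51), against the boxes' front edges at about y=58 and y=70. A last numeric check follows.

Run:
```python
from h import *
f=lambda u,v,z:onz("top",(180+(u+.5)/3.9-.5,105+(v+.5)/3.9-.5),z)
w=np.radians(-1.75); ey=np.array([-np.sin(w),np.cos(w),0]);ex=np.array([np.cos(w),np.sin(w),0]); m=np.array([.6416,.0181,0])
for n,p in [("cFL",f(277,47,.13)),("cFR",f(506,50,.13)),("cBR",f(504,202,.13)),("cBL",f(275,194,.13)),("frF",f(28,57,.08)),("frF",f(265,62,.08)),("flF",f(520,70,.08)),("flF",f(760,74,.08)),("stop inner",f(512,74,.048))]: print(n,(((p-m)@ey)*1000).round(1),(((p-m)@ex)*1000).round(1))
```

```text
cFL 70.3 46.1
cFR -68.9 47.1
cBR -69.6 -45.5
cBL 69.2 -43.7
frF 231.7 46.5
frF 81.5 46.4
flF -79.6 44.7
flF -230.5 45.2
stop inner -75.7 48.1
```

```bash
python3 -c "
from cell import arm
print(arm.get_state()['time'],arm.finish_job())"
```

```text
the job is handed in; nothing more can be done
25.1667 None
```

I've handed the job in at 25.2 s: the drawer is shut, and the chest stands square, centred in the gap and against the stop within about 1 mm by camera, with the hand clear. On the first sideways push the gripper's knuckles, not the fingertips, hit the chest (about 19 N) and carried it some 17 mm too far; I pushed it back, and the final pictures show no shift of the other goods.

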